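# Shake the order tallies out of the upside-down tally box into the drawer

## Task

Pull the narrow drawer wide open by its wooden knob, then lift the upside-down tally box off its cork mat with both tallies (red and yellow) still in it and, holding it over the open drawer, tilt and shake it until both have found the slot and fallen into the drawer. Set the box back on its mat as it stood before, slot side down and lined up with the mat, without dropping it, let go, and then push the drawer fully shut with the tallies in it. Do not touch the tallies with the gripper, do not let one fall on the counter, and leave the bowl, tumbler, scraper, salt jar and pepper mill where they stand.

Things in the scene. Friction and masses are not known exactly. Their poses are not given: they have to be found in the camera images.
- drawer (a joint): slide of the drawer: 0 m = fully shut, 0.15 m = fully open (stop). It may start up to 25 mm open. It runs with about 1 N friction and stays where it is left.
- knob (a point): middle of the round pale wooden knob on the drawer front, 45 mm above the counter: 36 mm across, 24 mm long, its axis along the drawer's travel, its centre 28 mm out from the front panel. This point's -x axis is the way the drawer opens, z is up. Can be pinched from above, fingers closing along y, palm above the unit's top (85 mm high), or pushed.
- tray (a point): point on the drawer's inner floor, 14 mm above the counter, 80 mm behind the drawer's outer front face, on its centre line; moves with the drawer, axes as the knob's. Tray inside: 184 mm long (68 mm ahead of this point, 116 mm behind), 154 mm wide; side walls reach 66 mm, front panel 78 mm above the counter. Pulled out 0.15 m, it lies open to 70 mm behind this point; the rest is under the unit.
- unit: fixed dark wooden drawer unit, 220 mm deep (x), 190 mm wide (y), 85 mm high. Origin on the counter 60 mm in front of the middle of its front; front faces its -x.
- mat: fixed cork mat 170 x 130 mm, 4 mm thick; origin at the centre of its underside, x along its long side. The tally box starts on its middle.
- tally_box: tally box standing upside down: clear-walled closed box 128 mm long (x), 78 mm wide (y), 62 mm high, its foot now on top. Origin at the centre of its underside, z up as it stands. The underside is a wooden lid 6 mm thick with one slot, 96 mm long (x) and 21 mm wide (y), through its middle. Walls 4 mm, inside 120 x 70 x 50 mm. About 0.3 kg.
- foot (a point): grip point in the wooden foot on top of the tally box: a block 90 mm long (x), 30 mm wide (y), 44 mm high (62 to 106 mm above the box's underside); this point is on its centre line, 86 mm above the underside. Axes as the box's. Take it from above, fingers closing along y.
- red_tally: red six-sided plastic rod, 80 mm long (x), 14 mm across flats (16 mm across corners), about 30 g; origin at its centre. Starts on the lid inside the tally box, on the box's +y side of the slot and roughly along it. On the level it stays put; it slides or rolls when the box is tilted some 30 to 40 degrees or shaken briskly; it may roll right over the slot.
- yellow_tally: yellow rod just like the red one; starts on the box's -y side of the slot.
- bowl: green bowl, 150 mm across, 60 mm high; origin at the centre of its underside. Bystander.
- tumbler: glass tumbler, 68 mm across, 95 mm high; origin at the centre of its underside. Bystander between box and drawer.
- scraper: steel comal scraper with a dark handle, 200 mm long, lying flat. Bystander.
- salt: glass salt jar with steel cap, 70 mm across, 110 mm high; origin at the centre of its underside. Bystander.
- mill: dark wooden pepper mill, 56 mm across, 150 mm high; origin at the centre of its underside. Bystander.
Not all that is in view belongs to the job. There is more than one size of the mat; the one meant has the size given above. What is shaped like the tally_box but blue is not meant.

How it is judged:
By the outcome, as a careful person would: the job done as asked, in the order asked, and still so for the second after the job is handed in, with the robot touching nothing.
It also fails if it takes over 72 s, if anything falls off the work surface, if the arm or the gripper's body presses on something with over 40 N, if the wrist force passes 120 N, or if a joint passes its speed limit or range.

## Robot

A 6-joint arm with a two-finger parallel gripper is mounted at the origin on the work surface. World frame = base frame: x ahead of the robot, y to its left, z up, the work surface at z = 0. Lengths are in m, angles in rad, forces in N, time in s.
With the tool pointing down it reaches from about 0.2 to 0.875 m from the base axis. Payload 3.4 kg.
Tool frame: the origin (TCP) lies between the finger pads; the fingertips stand 25 mm ahead of it and the grasp point (between the pads) lies 6 mm ahead of it (r.nose_length is the z of the fingertips in the tool frame, in m); z points along the fingers, y is the line along which they close (so a half turn about z gives the same grasp; the last joint's range is limited). The gripper opens to 94 mm and grips with 3 to 60 N. Pads are 16 mm wide; open, the fingers measure 119 mm over their backs; the gripper's body (75 mm by 177 mm) begins 78 mm behind the grasp point.
Start: joints at [-1.221, 0.276, 1.505, -0, 1.361, -0.121], TCP at [0.261, -0.512, 0.23] pointing down, gripper open.
Joint ranges: [-2.89, 2.89], [-0.75, 2.08], [0.22, 2.7], [-1.18, 4.32], [0.11, 2.71], [-2.7, 2.7]. Speed limits (rad/s): [2.57, 2.57, 3.14, 3.14, 3.14, 3.14].

## Interface

Orientations are given as a unit quaternion [w, x, y, z].
In Python, from plant import r, gripper_to, inverse_kinematics, vision, models, telemetry gives the robot as it stands. Calls block until the motion is done:
- r.move_to(position, orientation): joint-space move of the TCP to a pose.
- r.move_l(position, rot=None, vel=0.15, guard=None): straight line of the TCP; rot=None keeps the orientation; vel is the mean speed in m/s. With guard (N) it stops when the force on the tool has changed by that much, and returns True; else False.
- r.movej(angles): joint-space move.
- gripper_to(opening, f_grip=None): finger opening in m; f_grip is the grip in N (None keeps the last); returns when the fingers have stopped.
- r.hold(seconds).
- inverse_kinematics(position, orientation): joint angles nearest the present ones, or None.
- vision.snapshot(name): name is "scene" or "top" or "wrist"; returns the picture (480x640x3 uint8, red, green, blue); there is no depth.
- vision.get_calibration(name): a dict with "fx", "fy", "cx", "cy" (pixels), "D" ([k1, k2, p1, p2, k3] as OpenCV has them; the pictures are not rectified), "position" and "orientation" of the camera in the world. Camera axes: x right, y down, z forward; pixel columns grow to the right and rows downward; lengths in m; the calibration is good to about 2 mm. A picture is of the moment at which its call begins: read the wrist's pose just before it. get_calibration takes no time and is no camera call; for the wrist camera it gives the pose at the moment of the call.
A pose or a line that the arm cannot do raises r.PlanningError and nothing moves.
- r.sign_off(): hands the job in; it is judged then, once.
Trained networks look in the newest picture that a camera, given by its name, has taken for a name from the list of things; names that differ only in an ending like _2 or _b are one class to them, and where a whole thing is asked for, a point or a joint stands for the part that bears it (a point fixed in the world has none). Each returns a list of dicts, best first, with "score" (0 to 1); they miss things now and then, are a little off and sometimes report something else, mostly with a low value. They report only what shows in the picture. A call takes as long as a camera call. They do not tell look-alikes from the thing itself.
- models.boxes_of(thing, camera): "at" ([x, y, z] in m, in world coordinates, good to about 4 mm: the middle of the surface that is visible of it).
- models.regions_of(thing, camera): "pixels" (480x640 bool, what is visible of it).
- models.mark_of(thing, camera): "at" ([x, y, z] in m, in world coordinates, good to about 4 mm: a listed point, or the origin of a listed thing).
Readings, each from a call of its own:
- telemetry.current_t(): time.
- telemetry.current_joints(): joint angles.
- telemetry.current_dq(): joint speeds.
- telemetry.current_joint_efforts(): joint torques, N m.
- telemetry.current_ee_pos(): TCP position.
- telemetry.current_tool_rot(): TCP orientation.
- telemetry.current_wrist_force(): force on the tool from outside, world axes, zero at the start.
- telemetry.current_torque(): the same for the moment, N m.
- telemetry.current_opening(): finger opening in m.
- telemetry.current_finger_force(): force on a finger pad.
Only numpy, scipy, OpenCV 4.12 (cv2) and the standard library are available. Lean on these libraries where they do the work, as an engineer would, in place of code of your own. Each camera call takes 0.05 s, during which the arm holds its last target. There are 200 camera calls.

## Working session

There is one attempt and no reset: what is moved stays moved. The work goes in short steps, each a Python script; the robot and the scene stay as the last script left them, time stands still between calls to the robot, and variables do not carry over. Pictures are saved under pics/ and viewed, at most 10 in all, crops included, and the job is handed in when it is done.

```bash
mkdir -p pics; ls
python3 - <<'E'
from plant import *
import cv2,numpy as np
ims=[]
for c in ("scene","top"):
    im=vision.snapshot(c); cv2.imwrite(f"pics/{c}0.png",im[:,:,::-1])
    k=vision.get_calibration(c); print(c,{a:np.round(b,3).tolist() for a,b in k.items()})
    for n in ["knob","tray","unit","mat","tally_box","foot","red_tally","yellow_tally","tumbler","bowl","scraper","salt","mill"]:
        print(n,[(np.round(d["at"],3).tolist(),round(d["score"],2)) for d in models.mark_of(n,c)])
print(telemetry.current_t())
E
```

```text
pics
scene {'fx': 455.62, 'fy': 455.62, 'cx': 320.574, 'cy': 239.623, 'D': [-0.119, 0.0, 0.0, 0.0, 0.0], 'position': [1.185, -0.576, 1.015], 'orientation': [-0.341, 0.856, 0.359, -0.147]}
knob [([0.618, 0.248, 0.045], 0.59)]
tray [([0.482, 0.454, 0.002], 0.16)]
unit [([0.598, 0.255, -0.002], 0.76), ([0.532, -0.246, 0.004], 0.7)]
mat [([0.531, -0.252, -0.005], 0.97), ([0.316, -0.282, 0.002], 0.77), ([0.743, -0.226, -0.0], 0.63)]
tally_box [([0.353, -0.07, 0.005], 0.72), ([0.532, -0.244, 0.006], 0.58)]
foot [([0.353, -0.072, 0.083], 0.82), ([0.538, -0.241, 0.085], 0.79)]
red_tally []
yellow_tally []
tumbler [([0.678, -0.002, -0.004], 0.79)]
bowl [([0.477, 0.452, -0.0], 0.63)]
scraper [([0.438, -0.439, 0.004], 0.81)]
salt [([0.632, 0.474, -0.001], 0.73)]
mill [([0.787, 0.0, 0.002], 0.85)]
top {'fx': 518.452, 'fy': 518.452, 'cx': 322.338, 'cy': 240.394, 'D': [-0.039, 0.0, 0.0, 0.0, 0.0], 'position': [0.361, 0.023, 1.434], 'orientation': [-0.043, 0.714, -0.696, 0.057]}
knob [([0.625, 0.254, 0.044], 0.79), ([0.678, -0.009, 0.002], 0.45)]
tray []
unit [([0.599, 0.247, 0.002], 0.83)]
mat [([0.742, -0.219, 0.003], 0.88), ([0.316, -0.28, 0.0], 0.85)]
tally_box [([0.357, -0.074, -0.001], 0.61), ([0.535, -0.242, 0.003], 0.58)]
foot [([0.355, -0.071, 0.087], 0.82), ([0.537, -0.243, 0.088], 0.61), ([0.445, -0.442, -0.001], 0.35)]
red_tally []
yellow_tally []
tumbler [([0.678, -0.007, 0.001], 0.71)]
bowl [([0.481, 0.456, 0.001], 0.64)]
scraper [([0.443, -0.441, 0.0], 0.6)]
salt [([0.636, 0.469, -0.008], 0.94)]
mill [([0.786, 0.0, -0.003], 0.79)]
1.4
```

View pics/scene0.png

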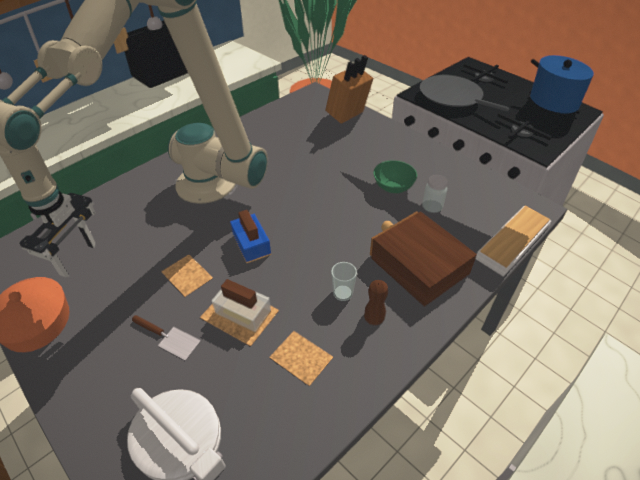

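View pics/top0.png

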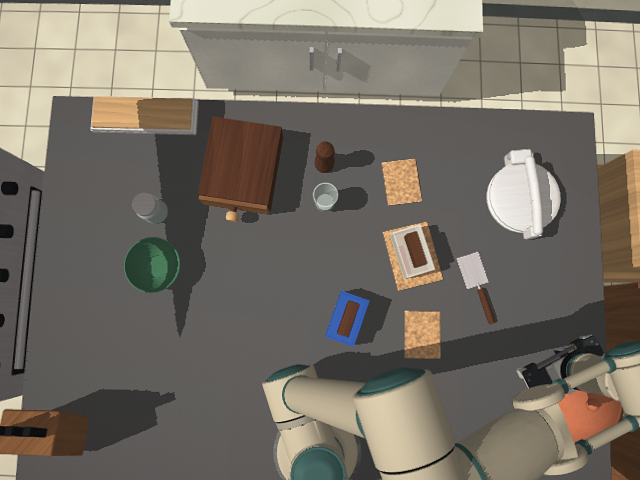

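Candidates for the tally box: the clear/white one at top-image (413,250), and the blue look-alike at (348,318), which is rejected. Candidates for the mat: (402,182), (422,334) and the larger one under the box at (413,255), which I choose. There is only one unit, at (240,165), with its knob at (232,215). Next I fit yaws from the masks and check a close crop.

```bash
cat > h.py <<'E'
from plant import *
import cv2,numpy as np
from scipy.optimize import minimize
from scipy.spatial.transform import Rotation as R
def cal(c):
    k=vision.get_calibration(c); q=k["orientation"]
    Rw=R.from_quat([q[1],q[2],q[3],q[0]]).as_matrix()
    return np.array([[k["fx"],0,k["cx"]],[0,k["fy"],k["cy"]],[0,0,1.]]),np.array(k["D"],float),Rw,np.array(k["position"],float)
def proj(P,C):
    K,D,Rw,p=C
    return cv2.projectPoints(np.asarray(P,float).reshape(-1,3),cv2.Rodrigues(Rw.T)[0],-Rw.T@p,K,D)[0][:,0]
def toplane(px,z,C):
    K,D,Rw,p=C
    u=cv2.undistortPoints(np.asarray(px,float).reshape(-1,1,2),K,D)[:,0]
    d=np.c_[u,np.ones(len(u))]@Rw.T
    return p+d*((z-p[2])/d[:,2])[:,None]
def place(P,x): # x,y,yaw
    c,s=np.cos(x[2]),np.sin(x[2]); P=np.asarray(P,float)
    return np.c_[x[0]+c*P[:,0]-s*P[:,1],x[1]+s*P[:,0]+c*P[:,1],P[:,2]]
def cuboid(x0,x1,y0,y1,z0,z1): return [[a,b,c] for a in(x0,x1) for b in(y0,y1) for c in(z0,z1)]
def fit(P,views,x0,hide=None):
    """views: list of (mask,C); IoU of filled hull"""
    S=4
    def cost(x):
        t=0
        for m,C in views:
            h=cv2.convexHull(np.float32(proj(place(P,x),C)))
            im=np.zeros(m.shape,np.uint8); cv2.fillConvexPoly(im,np.int32(np.round(h*16)),1,shift=4)
            im=im>0; t+=1-(im&m).sum()/max(1,(im|m).sum())
        return t
    best=None
    for dy in (-.2,-.1,0,.1,.2):
        s=np.array([x0[0],x0[1],x0[2]+dy]); sim=np.vstack([s,s+[.01,0,0],s+[0,.01,0],s+[0,0,.08]])
        o=minimize(cost,s,method="Nelder-Mead",options=dict(initial_simplex=sim,xatol=2e-4,fatol=1e-5))
        if best is None or o.fun<best.fun: best=o
    return best.x,best.fun
def region(n,c,near,z=0.05):
    C=cal(c); px=proj([[*near,z]],C)[0]; best=None
    for d in models.regions_of(n,c):
        m=d["pixels"]; ys,xs=np.nonzero(m)
        dd=np.hypot(xs.mean()-px[0],ys.mean()-px[1])
        if best is None or dd<best[0]: best=(dd,m,d["score"])
    return best
def down(yaw): # tool z down, tool y along world yaw+90
    M=np.c_[[np.cos(yaw),np.sin(yaw),0],[np.sin(yaw),-np.cos(yaw),0],[0,0,-1]]
    return M
def quat(M):
    q=R.from_matrix(M).as_quat(); return [q[3],q[0],q[1],q[2]]
E
python3 - <<'E'
from h import *
vs={}
for n,P,x0,z in [("unit",cuboid(.06,.28,-.095,.095,0,.085),(.6,.25,.0),.05),("mat",cuboid(-.085,.085,-.065,.065,0,.004),(.535,-.245,.25),0),("tally_box",cuboid(-.064,.064,-.039,.039,0,.062)+cuboid(-.045,.045,-.015,.015,.062,.106),(.535,-.244,.25),.05)]:
    V=[];
    for c in("top","scene"):
        vision.snapshot(c)
        near=(.75,.27) if n=="unit" else x0[:2]
        b=region(n,c,near,z); 
        if b is None or b[0]>25: print(n,c,"miss",b and b[0]);continue
        m=b[1]
        if n=="mat": # fill box hole by hull
            h=cv2.convexHull(np.argwhere(m)[:,::-1].astype(np.int32)); f=np.zeros(m.shape,np.uint8); cv2.fillConvexPoly(f,h,1); m=f>0
        V.append((m,cal(c))); x,f=fit(P,V[-1:],x0); print(n,c,b[0].round(1),b[2],x.round(4),round(f,3))
    if len(V)>1:print(n,"both",fit(P,V,x0))
for c in("top","scene"):
    for n in("knob","foot"):
      vision.snapshot(c);print(n,c,[np.round(d["at"],4) for d in models.mark_of(n,c)])
a=cv2.imread("pics/top0.png"); b=cv2.imread("pics/scene0.png")
A=cv2.resize(a[110:290,190:450],None,fx=2.9,fy=2.9,interpolation=cv2.INTER_CUBIC)[:,:400+354]
B=cv2.resize(a[215:300,375:450],None,fx=4,fy=4,interpolation=cv2.INTER_CUBIC);D=cv2.resize(b[270:350,195:285],None,fx=4,fy=4,interpolation=cv2.INTER_CUBIC)
h=320;o=np.zeros((340,800,3),np.uint8);o[:B.shape[0],:B.shape[1]]=B;o[:D.shape[0],400:400+D.shape[1]]=D
cv2.imwrite("pics/crop1.png",o)
E
```

```text
unit top 15.5 0.66 [ 0.5957  0.25   -0.1375] 0.053
unit scene 14.1 0.96 [ 0.5973  0.2471 -0.129 ] 0.037
unit both (array([ 0.59611841,  0.2486924 , -0.12881524]), np.float64(0.09372636651427235))
mat top 9.0 0.57 [ 0.5306 -0.2553  0.2646] 0.013
mat scene 13.6 0.8 [ 0.5311 -0.2547  0.2713] 0.262
mat both (array([ 0.53072594, -0.25532217,  0.26764119]), np.float64(0.2821193266845441))
tally_box top 0.4 0.97 [ 0.5376 -0.2468  0.3102] 0.027
tally_box scene 3.8 0.79 [ 0.5359 -0.2423  0.2963] 0.057
tally_box both (array([ 0.53681347, -0.24673901,  0.31098384]), np.float64(0.11786572467191059))
knob top [array([0.6242, 0.2509, 0.0413]), array([ 0.7883,  0.0018, -0.0024])]
foot top [array([ 0.3564, -0.0681,  0.0873])]
knob scene [array([0.6169, 0.2469, 0.0469])]
foot scene [array([ 0.535 , -0.2419,  0.0875]), array([ 0.3528, -0.0685,  0.0841]), array([0.4825, 0.451 , 0.0024])]
```

View pics/crop1.png

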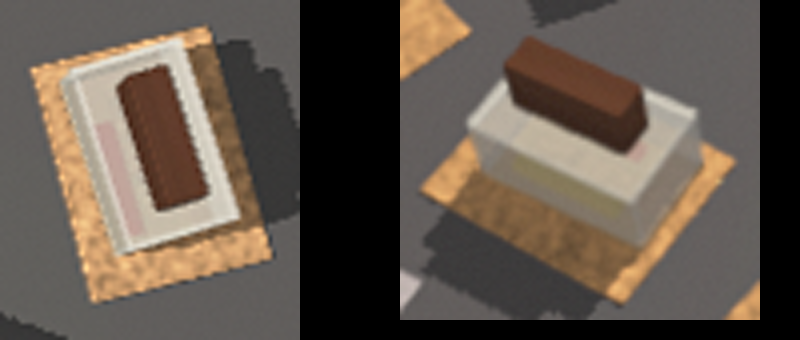

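The crop confirms the clear box with the wooden foot on the big mat: red on +y, yellow on -y, box turned about 2–3° from the mat. Drawer first.

Run:
```python
from h import *
y=-.132; M=down(y); q=quat(M); ux=np.array([np.cos(y),np.sin(y),0])
p=np.array([.621,.2485,.045])
r.move_to([*(p[:2]-.03*ux[:2]),.22],q)
r.hold(.1); im=vision.snapshot("wrist"); cv2.imwrite("pics/w1.png",im[:,:,::-1])
ks=models.mark_of("knob","wrist"); print([(np.round(d["at"],4),d["score"]) for d in ks])
us=models.mark_of("unit","wrist"); print([(np.round(d["at"],4),d["score"]) for d in us])
print(telemetry.current_t(), telemetry.current_ee_pos(), inverse_kinematics([.586,.25,.21],q))
```

```text
[(array([0.6169, 0.2419, 0.0438]), 0.58)]
[(array([ 0.5975,  0.2494, -0.001 ]), 0.69)]
5.575 [0.59144997 0.2519962  0.22003463] [ 2.94095246e-01  3.80384982e-01  1.39865772e+00 -4.44089210e-16
  1.36254995e+00  1.99689157e+00]
```

View pics/w1.png

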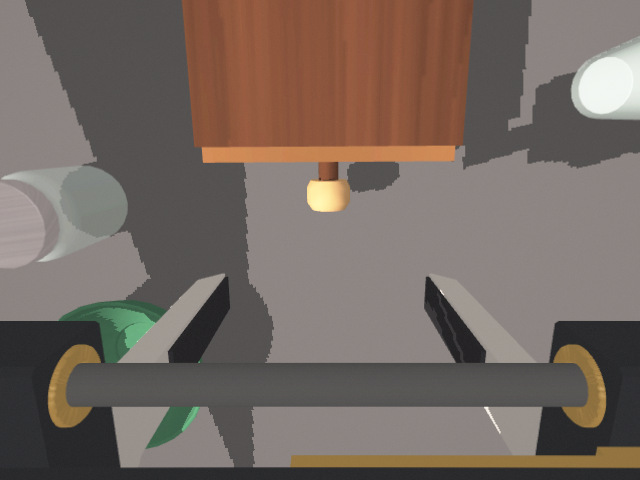

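The knob sits at (328,195), square to the tool, with clear space on both sides. I take its position from that pixel, grip it and pull.

Run:
```python
from h import *
y=-.132; M=down(y); q=quat(M); ux=np.array([np.cos(y),np.sin(y),0])
k=toplane([[328.5,194.5]],.047,cal("wrist"))[0]; print("knob",k)
e=toplane([[202,161],[455,160]],.078,cal("wrist")); d=e[1]-e[0]; print("front",e, np.arctan2(d[1],d[0])+np.pi/2)
if np.linalg.norm(k[:2]-[.620,.246])<.012:
    gripper_to(.09)
    p=np.array([k[0],k[1],.051])
    r.move_l([p[0],p[1],.13],vel=.3)
    print(r.move_l(p,vel=.12,guard=8))
    gripper_to(.0,20); print("open",telemetry.current_opening(),telemetry.current_ee_pos())
    f0=np.array(telemetry.current_wrist_force())
    p1=p-ux*.165
    print("stop",r.move_l(p1,vel=.10,guard=14)); e=np.array(telemetry.current_ee_pos()); print(e,np.dot(p-e,ux),telemetry.current_wrist_force())
    gripper_to(.07); im=vision.snapshot("scene"); cv2.imwrite("pics/s2.png",im[:,:,::-1])
    print([np.round(d["at"],4) for d in models.mark_of("knob","scene")],[np.round(d["at"],4) for d in models.mark_of("tray","scene")])
print(telemetry.current_t())
```

```text
knob [0.61770684 0.24816511 0.047     ]
front [[0.65824351 0.33641071 0.078     ]
 [0.63430095 0.15266198 0.078     ]] -0.12957054597183548
False
open 0.03530852028290785 [0.61749244 0.24697499 0.05088222]
stop True
[0.47870476 0.26468619 0.05091713] 0.13996730968882093 [1.39255936 0.13308161 0.90840579]
[array([0.4819, 0.2658, 0.0439]), array([ 0.6779, -0.0047, -0.0078])] [array([0.5885, 0.2479, 0.0147])]
10.1917
```

Run:
```python
from h import *
y=.29; q=quat(down(y)); ux=np.array([np.cos(y),np.sin(y)])
e=telemetry.current_ee_pos(); r.move_l([e[0],e[1],.2],vel=.35); gripper_to(.09)
b=np.array([.535,-.246])
r.move_to([*(b-.05*ux),.27],q)
r.hold(.1); im=vision.snapshot("wrist"); cv2.imwrite("pics/w2.png",im[:,:,::-1])
C=cal("wrist"); np.savez("w2.npz",K=C[0],D=C[1],R=C[2],p=C[3])
print([(np.round(d["at"],4),round(d["score"],2)) for n in("foot","tally_box","mat") for d in models.mark_of(n,"wrist")])
b1=region("mat","wrist",b,0);b2=region("tally_box","wrist",b,.05)
print(b1 and b1[0],b2 and b2[0])
if b2: print(fit(cuboid(-.064,.064,-.039,.039,0.004,.066)+cuboid(-.045,.045,-.015,.015,.066,.11),[(b2[1],C)],(*b,.29)))
print(telemetry.current_t())
```

```text
[(array([ 0.3509, -0.0713,  0.087 ]), 0.64), (array([ 0.3514, -0.0714,  0.001 ]), 0.89), (array([ 0.537 , -0.2466, -0.0007]), 0.58)]
19.307305082437008 5.0437598045308025
(array([ 0.53503218, -0.24315609,  0.31758779]), np.float64(0.008060223557143975))
13.6
```

View pics/w2.png

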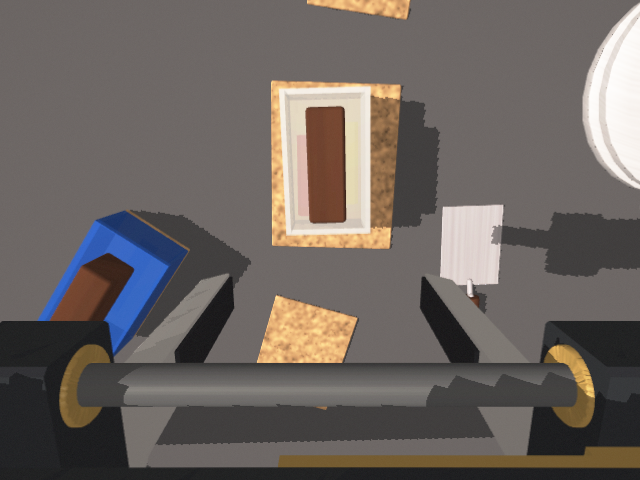

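The wrist view shows the clear box's foot at about (326,165). The mat corners are (272,81), (401,84), (390,248) and (272,245). I compute the mat and foot poses from these pixels.

Run:
```python
from h import *
C=cal("wrist")
m=toplane([[272,81],[401,84],[390,248],[272,245]],.004,C)
print(m.round(4),m.mean(0)); 
for i,j in((3,0),(2,1),(1,0),(2,3)):
    d=m[j]-m[i]; print(np.hypot(*d[:2]).round(4),np.arctan2(d[1],d[0]).round(4))
f=toplane([[306.5,107],[344,107],[346.5,222],[308.5,222]],.110,C); print(f.round(4),f.mean(0))
for i,j in((3,0),(2,1),(1,0),(2,3)):
    d=f[j]-f[i]; print(np.hypot(*d[:2]).round(4),np.arctan2(d[1],d[0]).round(4))
```

```text
[[ 0.5941 -0.1696  0.004 ]
 [ 0.628  -0.2932  0.004 ]
 [ 0.4652 -0.337   0.004 ]
 [ 0.4316 -0.2123  0.004 ]] [ 0.52970977 -0.25303929  0.004     ]
0.168 0.2566
0.1685 0.2634
0.1281 1.8385
0.1292 1.8345
[[ 0.5732 -0.2167  0.11  ]
 [ 0.5812 -0.2438  0.11  ]
 [ 0.4976 -0.2718  0.11  ]
 [ 0.4889 -0.2424  0.11  ]] [ 0.53523809 -0.24365582  0.11      ]
0.0881 0.2959
0.0882 0.3232
0.0282 1.8605
0.0306 1.8607
```

```bash
cat >> h.py <<'E'
YD=-.13; S0=np.array([.587,.250,.127]); OFF=.094
def tilt(deg,dy=0.,S=S0):
    """tool pose with box slot centre at S (+dy across), tilted about box x"""
    M=R.from_rotvec(np.deg2rad(deg)*np.array([np.cos(YD),np.sin(YD),0])).as_matrix()
    s=S+dy*np.array([-np.sin(YD),np.cos(YD),0])
    return s+M@[0,0,OFF], quat(M@down(YD))
E
python3 - <<'E'
from h import *
for d in(-45,-25,0,25,45):
    j=inverse_kinematics(*tilt(d)); print(d,None if j is None else np.round(j,2))
y=.312; q=quat(down(y)); b=np.array([.5352,-.2436])
r.move_to([*b,.16],q); print(r.move_l([*b,.098],vel=.15,guard=8))
gripper_to(0.,45); print(telemetry.current_opening(),telemetry.current_ee_pos())
r.move_l([*b,.14],vel=.1); r.hold(.1); print(telemetry.current_wrist_force(),telemetry.current_opening())
r.move_l([*b,.26],vel=.25)
im=vision.snapshot("scene"); cv2.imwrite("pics/s3.png",im[:,:,::-1])
print([(n,np.round(d["at"],3),round(d["score"],2)) for n in("tally_box","red_tally","yellow_tally") for d in models.mark_of(n,"scene")])
print(telemetry.current_t())
E
```

```text
-45 [ 0.66  0.78  0.96 -0.57  1.95  2.29]
-25 [ 0.53  0.58  1.14 -0.34  1.7   2.24]
0 [ 0.29  0.38  1.38 -0.    1.39  1.99]
25 [-0.02  0.29  1.61  0.46  1.22  1.52]
45 [-0.26  0.36  1.77  0.83  1.27  1.08]
False
0.029936562088392377 [ 0.53537571 -0.24398351  0.09792447]
[-0.59573906  0.03202467 -4.32266355] 0.029826997657293998
[('tally_box', array([ 0.348, -0.07 ,  0.002]), 0.97), ('tally_box', array([ 0.532, -0.241,  0.165]), 0.88), ('tally_box', array([ 0.679, -0.002, -0.006]), 0.19)]
17.1667
```

View pics/s3.png

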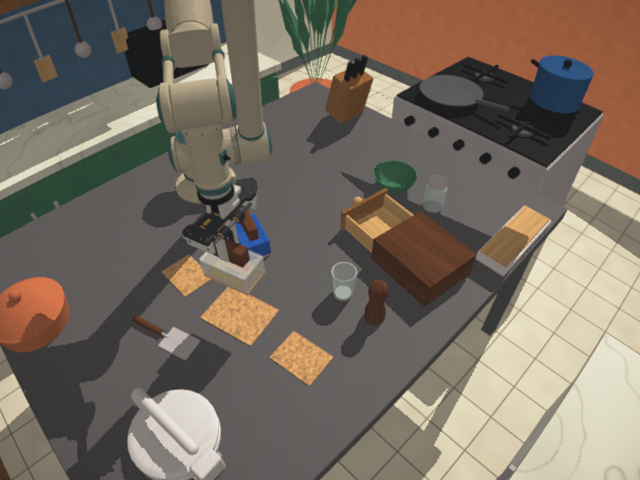

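The box is held and the mat at (240,315) is now bare. The drawer at (375,215) is open. I carry it over gently and tilt.

Run:
```python
from h import *
p,q=tilt(0); 
r.move_l([p[0],p[1],.26],rot=q,vel=.2)
top=vision.snapshot("top"); b=region("mat","top",(.53,-.253),0)
if b and b[0]<15: print("mat",b[0],fit(cuboid(-.085,.085,-.065,.065,0,.004),[(b[1],cal("top"))],(.53,-.253,.26)))
r.move_l(p,vel=.12)
def look(t):
    im=vision.snapshot("scene"); cv2.imwrite(f"pics/{t}.png",im[:,:,::-1])
    print(t,[(n,np.round(d["at"],3).tolist(),round(d["score"],2)) for n in("red_tally","yellow_tally") for d in models.mark_of(n,"scene")],telemetry.current_t(),np.round(telemetry.current_wrist_force(),2))
    return im
def go(d,v):
    a,b=tilt(d); r.move_l(a,rot=b,vel=v)
A=look("a0")
go(38,.06); r.hold(.4); B=look("a1")
go(0,.1); D=look("a2")
cv2.imwrite("pics/a.png",np.hstack([cv2.resize(x[130:290,300:440,::-1],None,fx=1.9,fy=1.9,interpolation=cv2.INTER_CUBIC) for x in(A,B,D)]))
```

```text
mat 0.7443579180512249 (array([ 0.53091509, -0.25448292,  0.25132165]), np.float64(0.03682037164487273))
a0 [] 20.525 [ 0.56  0.13 -4.63]
a1 [] 22.2417 [ 0.56  0.16 -3.67]
a2 [('red_tally', [0.585, 0.252, 0.211], 0.7), ('red_tally', [0.622, 0.276, 0.021], 0.51), ('yellow_tally', [0.677, -0.003, -0.006], 0.73)] 23.225 [ 0.68 -0.15 -4.24]
```

View pics/a.png

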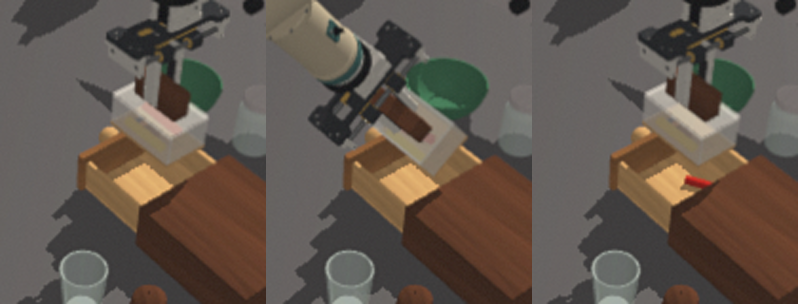

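The third panel shows red lying in the drawer and yellow still in the box. The weight also fell 0.4 N. I now tilt the other way, using the weight as the check.

Run:
```python
from h import *
def go(d,v):
    a,b=tilt(d); r.move_l(a,rot=b,vel=v)
s=-1
for i in range(3):
    go(38*s,.065); r.hold(.3); go(0,.12); r.hold(.15)
    f=telemetry.current_wrist_force(); print(i,np.round(f,2),telemetry.current_t())
    if f[2]>-4.08: break
    s=-s
im=vision.snapshot("scene")
print([(n,np.round(d["at"],3).tolist(),round(d["score"],2)) for n in("red_tally","yellow_tally") for d in models.mark_of(n,"scene")])
cv2.imwrite("pics/b.png",cv2.resize(im[130:290,300:440,::-1],None,fx=3,fy=3,interpolation=cv2.INTER_CUBIC))
```

```text
0 [-1.03  0.18 -3.62] 25.5833
[('red_tally', [0.621, 0.277, 0.018], 0.65), ('yellow_tally', [0.582, 0.211, 0.019], 0.41)]
```

View pics/b.png

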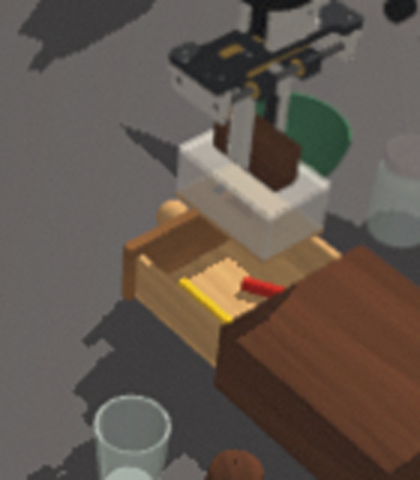

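Both tallies are in the drawer, so I set the box back on the mat.

Run:
```python
from h import *
e=telemetry.current_ee_pos(); r.move_l([e[0],e[1],.25],vel=.25)
q=quat(down(.265)); b=[.5315,-.251]
r.move_l([*b,.25],rot=q,vel=.3); r.move_l([*b,.115],vel=.2)
print("touch",r.move_l([*b,.0965],vel=.03,guard=4)); print(telemetry.current_ee_pos(),np.round(telemetry.current_wrist_force(),2))
gripper_to(.034); gripper_to(.085); r.hold(.1)
r.move_l([*b,.2],vel=.15)
ux=np.array([np.cos(.265),np.sin(.265)])
r.move_l([*(np.array(b)-.05*ux),.27],vel=.3); r.hold(.1)
im=vision.snapshot("wrist"); cv2.imwrite("pics/w4.png",im[:,:,::-1]); C=cal("wrist")
b2=region("tally_box","wrist",b,.05); print(b2[0],fit(cuboid(-.064,.064,-.039,.039,0.004,.066)+cuboid(-.045,.045,-.015,.015,.066,.11),[(b2[1],C)],(*b,.265)))
print(telemetry.current_t())
```

```text
touch True
[ 0.53123301 -0.25108449  0.09778034] [-0.49 -0.23  4.16]
3.677785240183672 (array([ 0.53061443, -0.24936329,  0.26361495]), np.float64(0.015895628702106923))
32.025
```

View pics/w4.png

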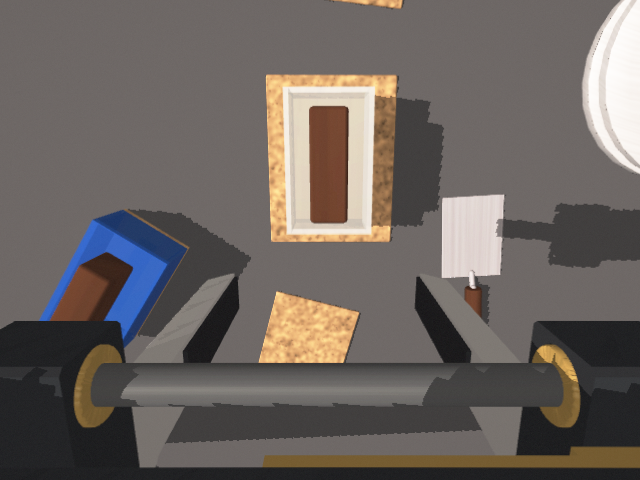

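The box stands square on the middle of its mat, foot at (328,165). Now I push the drawer shut with closed fingers on the knob's end.

Run:
```python
from h import *
y=-.13; q=quat(down(y)); ux=np.array([np.cos(y),np.sin(y),0])
k=np.array([.4787,.2647,.055]); s=k-.045*ux
e=telemetry.current_ee_pos(); r.move_l([e[0],e[1],.3],vel=.3)
r.move_to([s[0],s[1],.2],q); gripper_to(0.0,20)
print(r.move_l(s,vel=.2,guard=8))
u=np.array([.5957,.2493,.055])
r.move_l(u-.005*ux,vel=.09,guard=18); print(np.dot(np.array(telemetry.current_ee_pos())-u,ux),np.round(telemetry.current_wrist_force(),1))
print("stop",r.move_l(u+.022*ux,vel=.03,guard=15)); print(np.dot(np.array(telemetry.current_ee_pos())-u,ux),np.round(telemetry.current_wrist_force(),1))
e=np.array(telemetry.current_ee_pos()); r.move_l(e-.05*ux,vel=.15)
e=np.array(telemetry.current_ee_pos()); r.move_l([e[0],e[1],.22],vel=.3)
im=vision.snapshot("scene"); cv2.imwrite("pics/end.png",im[:,:,::-1])
w=vision.snapshot("wrist"); cv2.imwrite("pics/w5.png",w[:,:,::-1]); C=cal("wrist")
cv2.imwrite("pics/endw.png",np.hstack([cv2.resize(im[:,:,::-1],(400,300),interpolation=cv2.INTER_AREA),cv2.resize(w[:,:,::-1],(400,300),interpolation=cv2.INTER_AREA)]))
print([(n,np.round(d["at"],3).tolist(),round(d["score"],2)) for n in("knob","red_tally","yellow_tally") for d in models.mark_of(n,"scene")],telemetry.current_t())
```

```text
False
-0.0050454149487956365 [-0.2 -0.2  0. ]
stop True
0.013161096519978373 [-0.9  0.6  1.1]
[('knob', [0.63, 0.246, 0.041], 0.62), ('red_tally', [0.477, 0.452, 0.004], 0.58), ('yellow_tally', [0.529, -0.251, 0.006], 0.61)] 40.4667
```

View pics/endw.png

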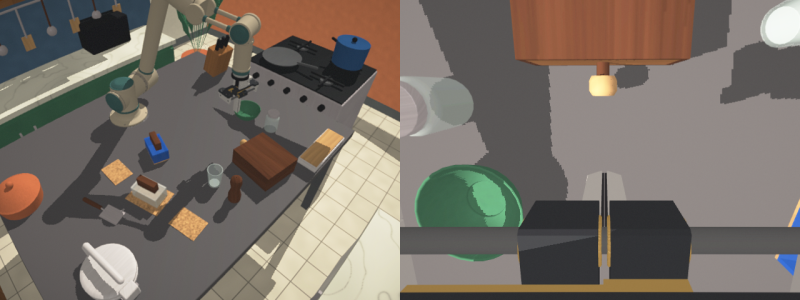

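The drawer is shut: it stopped at 13 mm where about 12 mm was expected, and no gap shows in the wrist view. Nothing else has moved.

```bash
python3 -c "
from plant import *
print(r.sign_off())"
```

```text
the job is handed in; nothing more can be done
None
```

The job is handed in at about 40 s: both tallies fell into the drawer, the box is back square on its mat, the drawer is pushed to its stop, and the bystanders look unmoved in the final pictures.

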